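# Stack the next tile with a cork separator and hold the blue glaze to the front

### The job

The painter is ready for the next tile: lay the cork sheet squarely over the painted tile in the middle of the banding wheel, then set the blank tile squarely on the cork, letting go of each. Then take hold of a jar on the wheel and turn the wheel gently until the blue jar stands exactly at the brass pointer, and finish still holding the jar so that the wheel is kept still for the painter. Keep the stack neat in the middle of the wheel, and leave the bowl, the cup and the red-lidded pot where they are.

Things in the scene. Friction and masses are not known exactly. Their poses are not given: they have to be found in the camera images.
- carousel: Turning head of the banding wheel: dark slate-grey disc, 270 mm across, 16 mm thick, top face 42 mm above the table. Origin on its vertical turning axis at table height; the blue jar lies at its -x. It turns endlessly either way with light friction (about 0.06 N m) and stays where left. Three upright jars are fixed on it, 120 degrees apart: all blue, cream-capped, rust-red-capped.
- blue_jar (a point): Point on the axis of the all-blue jar, half-way up, 68 mm above the table; axes as the carousel's. Each of the three jars is a cylinder 36 mm across and 52 mm tall, its axis 110 mm from the turning axis, its top 94 mm above the table; it cannot be lifted off (the thin rubber collar round its foot is only drawn).
- pointer (a point): Top of the brass pointer, a fixed upright tab 16 x 20 mm just outside the disc on the robot's side, 174 mm from the turning axis, top 40 mm above the table. Its x axis points level from the pointer to the turning axis. When the wheel is set right the blue jar's axis is on that line, 64 mm from the pointer.
- head_top (a point): Centre of the top face of the disc, on the turning axis, 42 mm above the table. Axes as the carousel's.
- lower_tile_mid (a point): Centre of the painted tile (cream with brown pattern) that already lies loose in the middle of the disc: 90 mm along its x, 56 mm along its y, 12 mm thick; about 130 g.
- sheet_mid (a point): Centre of the rigid cork sheet: 100 mm along its x, 68 mm along y, 6 mm thick, about 40 g. It lies loose on a fixed stand, an octagonal pale board (162 mm over corners, 10 mm thick) with a block on it (80 mm along x, 40 mm along y, 14 mm high): the sheet's underside is 24 mm above the table and its edges overhang the block.
- next_tile_mid (a point): Centre of the blank tile (cream with two thin terracotta lines): 90 mm along its x, 56 mm along its y, 12 mm thick; about 130 g. It lies loose on a second stand of the same kind, its underside 24 mm above the table, its long edges overhanging the 40 mm wide block.
- bowl: Cream bowl, 110 mm across and 60 mm tall; stays where it is. Origin at the centre of its underside.
- cup: Terracotta cup, 76 mm across and 85 mm tall; stays where it is. Origin at the centre of its underside.
- pot: Brown pot with red lid, 72 mm across and 75 mm tall; stays where it is. Origin at the centre of its underside.
There are look-alikes about, which are no part of the job. Leave any turquoise look-alike of the part that bears next_tile_mid alone.

How it is judged:
By the outcome, as a careful person would: the job done as asked, in the order asked, and still so for the second after the job is handed in, while the arm keeps its last pose, push and grip.
It also fails if it takes over 72 s, if anything falls off the work surface, if the arm or the gripper's body presses on something with over 40 N, if the wrist force passes 120 N, or if a joint passes its speed limit or range.

### The arm

A 7-joint arm with a two-finger parallel gripper is mounted at the origin on the work surface. World frame = base frame: x ahead of the robot, y to its left, z up, the work surface at z = 0. Lengths are in m, angles in rad, forces in N, time in s.
With the tool pointing down it reaches from about 0.4 to 0.875 m from the base axis. Payload 19.3 kg.
Tool frame: the origin (TCP) lies where the fingers leave the gripper's body, on its centre line; the fingertips stand bot.tip_reach ahead of it and the grasp point (between the pads) lies 54 mm ahead of it (bot.tip_reach is the distance from the TCP to the fingertips, in m); z points along the fingers, y is the line along which they close (so a half turn about z gives the same grasp; the last joint's range is limited). The gripper opens to 85 mm and grips with 20 to 120 N. Pads are 22 mm wide; open, the fingers measure 114 mm over their backs; the gripper's body (76 mm by 85 mm) begins 54 mm behind the grasp point. The pads swing forward as they close: fully open they stand 13 mm farther back than shut.
Start: joints at [-1.295, 0.521, -0.036, 1.599, 0.021, 1.021, -0.113], TCP at [0.212, 0.588, 0.304] pointing down, gripper open.
Joint ranges: [-2.91, 2.91], [-0.3, 2.13], [-1.5, 1.42], [0.17, 2.43], [-1.26, 4.41], [0.16, 1.93], [-2.52, 2.52]. Speed limits (rad/s): [1.89, 1.89, 2.39, 2.39, 3.01, 3.01, 3.01].

### API

Orientations are given as [roll, pitch, yaw] about the fixed x, y, z axes, in that order (R = Rz(yaw) Ry(pitch) Rx(roll)).
In Python, from workcell import bot gives the robot as it stands. The module is installed in compiled form; this text tells all that it offers.
- The arm moves only by the shell command python3 -m jog 'ROWS' [FORCE]. ROWS is JSON, a list that holds one entry, the list of rows, each a list of 7 numbers: the shift along the tool's x, y, z in mm, then the turn, a rotation vector about the tool's x, y, z in rad, then the opening, from 0 (shut) to 1 (fully open). In form: [[[tx, ty, tz, wx, wy, wz, fingers], ...]]. A call has 1 to 5 rows; each row shifts and turns the commanded pose from where the row before left it, along the tool's axes as they then stand; what a row does not reach is not made up. A row lasts 1/10 s, in which the tool goes at most 50 mm and 8.59 degrees, less where a joint would pass 70% of its speed; a pose out of reach is approached as far as the arm can. A call is refused whole if a number of a shift passes 50 or a number of a turn 0.15, either way. A call with a gripper value outside its range is refused whole. The fingers move at their own pace and stop on an object; FORCE is the grip in N (left out, the last holds). Time passes only in rows, so rows that do not move let the fingers close. It gives the time, the measured TCP pose, the force, the opening and the grip force at its end, in the units of the state.
- bot.observe(): the state, without advancing time (a new reading comes with each control period).
- bot.grab_frame(name): name is "scene" or "top" or "wrist"; returns a dict with "img" (400x640x3 uint8, red, green, blue), "intrinsics" (3x3 intrinsics, pixels), "R" (3x3) and "t" (3): a world point X has camera coordinates R X + t; the wrist camera has in their place "tool_from_camera" (4x4, takes a point from camera to tool coordinates, whose origin is the TCP and whose axes are the flange's). Camera axes: x right, y down, z forward; pixel columns grow to the right and rows downward; lengths in m; the calibration is good to about 2 mm. The wrist camera is an equidistant fisheye: a pixel r from the principal point sees the ray r / f radians off the axis. A picture is of the moment at which its call begins: read the wrist's pose just before it. There is no depth.
- bot.job_done(): hands the job in; it is judged then, once.
Trained networks look in a picture, given as the dict that the camera call returned (one of the last four; its "shot" number tells which), for a name from the list of things; names that differ only in an ending like _2 or _b are one class to them, and where a whole thing is asked for, a point or a joint stands for the part that bears it (a point fixed in the world has none). Each returns a list of dicts, best first, with "conf" (0 to 1); they miss things now and then, are a little off and sometimes report something else, mostly with a low value. They report only what shows in the picture. A call takes as long as a camera call. They do not tell look-alikes from the thing itself.
- bot.trace(query, picture): "region" (400x640 bool, what is visible of it).
- bot.spot_point(query, picture): "xyz" ([x, y, z] in m, in world coordinates, good to about 4 mm: a listed point, or the origin of a listed thing).
The state is a dict: "clock": time; "qpos": joint angles; "qd": joint speeds; "joint_efforts": joint torques, N m; "position": TCP position; "tool_rot": TCP orientation; "force": force on the tool from outside, world axes, zero at the start; "moment": the same for the moment, N m; "grip_width": finger opening in m; "finger_force": force on a finger pad.
Only numpy, scipy, OpenCV 4.12 (cv2) and the standard library are available. Lean on these libraries where they do the work, as an engineer would, in place of code of your own. Each camera call takes 0.05 s, during which the arm holds its last target. There are 200 camera calls.

## Working session

There is one attempt and no reset: what is moved stays moved. The work goes in short steps, Python scripts to look and compute and a shell command to move; the robot and the scene stay as the last step left them, time stands still between calls to the robot, and variables do not carry over. Pictures are saved under pics/ and viewed, at most 10 in all, crops included, and the job is handed in when it is done.

```bash
mkdir -p pics
python3 - <<'E'
from workcell import bot
import cv2,numpy as np
s=bot.observe();print(s['clock'],s['position'],s['tool_rot'],s['grip_width'],bot.tip_reach)
ims=[]
for c in ['top','scene']:
    f=bot.grab_frame(c);cv2.imwrite(f'pics/{c}0.png',f['img'][:,:,::-1])
    for q in ['carousel','blue_jar','pointer','head_top','lower_tile_mid','sheet_mid','next_tile_mid','bowl','cup','pot']:
        print(c,q,[(round(d['conf'],2),np.round(d['xyz'],3).tolist()) for d in bot.spot_point(q,f)[:3]])
print(bot.observe()['clock'])
E
```

```text
0.0 [0.2117588  0.5877561  0.30330378] [-3.14043775e+00  5.51433443e-05  2.79580877e+00] 0.08545586091248933 0.0726
top carousel [(0.94, [0.551, -0.003, 0.001])]
top blue_jar [(0.68, [0.491, -0.1, 0.066])]
top pointer [(0.95, [0.374, 0.039, 0.036]), (0.4, [0.551, -0.004, 0.052])]
top head_top [(0.71, [0.544, -0.002, 0.042])]
top lower_tile_mid [(0.86, [0.549, -0.004, 0.052])]
top sheet_mid [(0.96, [0.455, 0.348, 0.027])]
top next_tile_mid [(0.89, [0.312, -0.301, 0.006]), (0.82, [0.5, -0.298, 0.028]), (0.77, [0.43, -0.495, 0.006])]
top bowl [(0.62, [0.722, 0.242, 0.0])]
top cup [(0.73, [0.709, -0.268, -0.002])]
top pot [(0.97, [0.792, -0.044, 0.0])]
scene carousel [(0.95, [0.546, 0.001, -0.006])]
scene blue_jar [(0.66, [0.499, -0.105, 0.068])]
scene pointer [(0.68, [0.376, 0.037, 0.043])]
scene head_top [(0.59, [0.547, -0.005, 0.045])]
scene lower_tile_mid []
scene sheet_mid [(0.7, [0.448, 0.348, 0.027])]
scene next_tile_mid [(0.82, [0.286, -0.465, 0.006]), (0.59, [0.507, -0.3, 0.033]), (0.56, [0.305, -0.298, 0.008])]
scene bowl [(0.86, [0.727, 0.244, 0.0])]
scene cup [(0.88, [0.71, -0.266, -0.003]), (0.73, [0.376, 0.039, 0.041])]
scene pot [(0.59, [0.788, -0.041, 0.001])]
1.1
```

View pics/top0.png

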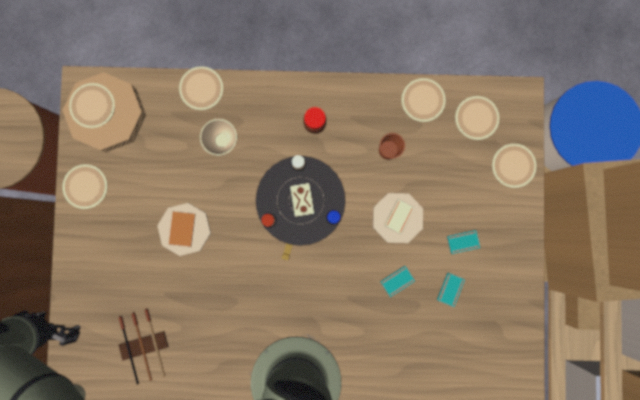

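View pics/scene0.png

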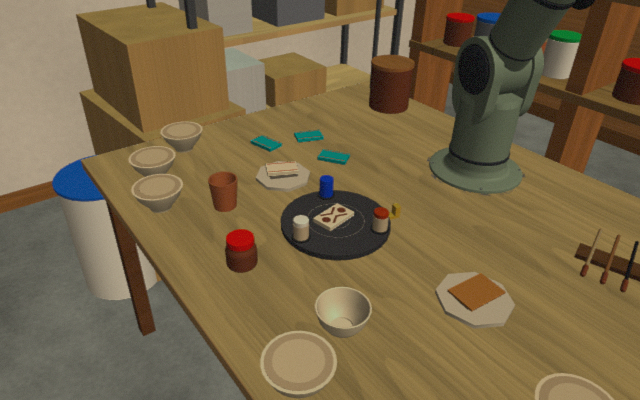

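The top view shows the wheel at (300,200), the cork at (182,229), the blank tile at (400,216), the pointer at (287,252) and the blue jar at (334,217). The three turquoise tiles are the look-alikes. Next I write the helpers and get coarse yaws from the top picture.

```bash
cat > h.py <<'E'
from workcell import bot
import cv2,numpy as np
from scipy.spatial.transform import Rotation as Rn
def rays(f,st,px):
    """camera centre and world ray directions for pixels"""
    K=f['intrinsics'];p=(np.atleast_2d(px)-[K[0,2],K[1,2]])/[K[0,0],K[1,1]]
    if 'R' in f:
        return -f['R'].T@f['t'], np.c_[p,np.ones(len(p))]@f['R']
    th=np.linalg.norm(p,axis=1,keepdims=True)
    d=np.c_[p*np.sinc(th/np.pi)**1*1.0,np.cos(th)]
    T=f['tool_from_camera'];Rw=Rn.from_euler('xyz',st['tool_rot']).as_matrix()
    return Rw@T[:3,3]+st['position'], d@T[:3,:3].T@Rw.T
def plane(f,st,px,z):
    c,d=rays(f,st,px);return c+d*((z-c[2])/d[:,2])[:,None]
def rect(f,st,q,z,near,n=3):
    """min-area rectangle of the traced part nearest to `near`, in the plane z: centre, long-axis yaw, sizes"""
    best=None
    for r in bot.trace(q,f):
        m=r['region'].astype(np.uint8)
        cs=cv2.findContours(m,cv2.RETR_EXTERNAL,cv2.CHAIN_APPROX_NONE)[0]
        if not cs: continue
        c=max(cs,key=cv2.contourArea)[:,0].astype(float)
        P=plane(f,st,c,z)[:,:2];(cx,cy),(a,b),t=cv2.minAreaRect((P*1000).astype(np.float32))
        if b>a:a,b,t=b,a,t+90
        d=np.hypot(cx/1000-near[0],cy/1000-near[1])
        if best is None or d<best[0]:best=(d,np.round([cx/1000,cy/1000],4),round(float((np.radians(t)+np.pi/2)%np.pi-np.pi/2),4),round(a,1),round(b,1),round(r['conf'],2))
    return best
def go(pos,yaw,n,half=True):
    """per-row rows (n equal ones) to reach TCP pos, tool yaw (mod pi), pointing down"""
    s=bot.observe();p=np.array(s['position']);R=Rn.from_euler('xyz',s['tool_rot'])
    G=Rn.from_euler('xyz',[np.pi,0,yaw])
    if half and (R.inv()*G).magnitude()>np.pi/2:G=G*Rn.from_rotvec([0,0,np.pi])
    w=(R.inv()*G).as_rotvec()
    print('tool shift',np.round(R.inv().apply(np.array(pos)-p)*1000,1),'turn',np.round(w,4))
    st=(np.array(pos)-p)/n
    for i in range(n):
        Ri=R*Rn.from_rotvec(w*i/n);print(' ',np.round(Ri.inv().apply(st)*1000,1),np.round(w/n,4))
E
python3 - <<'E'
from h import *
f=bot.grab_frame('top');s=bot.observe()
print(rect(f,s,'sheet_mid',.03,(.452,.348)))
print(rect(f,s,'next_tile_mid',.036,(.5,-.298)))
print(rect(f,s,'lower_tile_mid',.054,(.549,-.003)))
w=bot.grab_frame('wrist');print(np.round(w['tool_from_camera'],3),w['intrinsics'])
r=rect(f,s,'sheet_mid',.03,(.452,.348))
go([r[1][0],r[1][1],.22],r[2],9)
E
```

```text
(np.float64(0.0030102530562190477), array([0.4514, 0.351 ]), -0.0753, 103.4, 70.6, 0.65)
(np.float64(0.00540165123738346), array([ 0.5051, -0.2997]), -0.4474, 91.2, 56.0, 0.56)
(np.float64(0.004144893393123443), array([ 0.545, -0.004]), 0.0221, 263.1, 262.8, 0.25)
[[-0.    -0.966 -0.259  0.065]
 [ 1.    -0.001  0.001  0.001]
 [-0.001 -0.259  0.966 -0.071]
 [ 0.     0.     0.     1.   ]] [[309.70691629   0.         325.17537205]
 [  0.         309.70691629 203.1333881 ]
 [  0.           0.           1.        ]]
tool shift [-305.7 -141.7   83.9] turn [-0.     -0.     -0.2706]
  [-34.  -15.7   9.3] [-0.     -0.     -0.0301]
  [-33.5 -16.8   9.3] [-0.     -0.     -0.0301]
  [-33.  -17.8   9.3] [-0.     -0.     -0.0301]
  [-32.4 -18.7   9.3] [-0.     -0.     -0.0301]
  [-31.8 -19.7   9.3] [-0.     -0.     -0.0301]
  [-31.2 -20.7   9.3] [-0.     -0.     -0.0301]
  [-30.6 -21.6   9.3] [-0.     -0.     -0.0301]
  [-29.9 -22.5   9.3] [-0.     -0.     -0.0301]
  [-29.2 -23.4   9.3] [-0.     -0.     -0.0301]
```

```bash
python3 -m jog '[[[-34,-16,9,0,0,-0.03,1],[-34,-17,9,0,0,-0.03,1],[-33,-18,9,0,0,-0.03,1],[-32,-19,9,0,0,-0.03,1],[-32,-20,9,0,0,-0.03,1]]]'; python3 -m jog '[[[-31,-21,9,0,0,-0.03,1],[-31,-22,9,0,0,-0.03,1],[-30,-22,9,0,0,-0.03,1],[-29,-23,9,0,0,-0.03,1],[0,0,0,0,0,0,1]]]'
python3 - <<'E'
from h import *
s=bot.observe();f=bot.grab_frame('wrist')
cv2.imwrite('pics/w1.png',f['img'][:,:,::-1])
r=rect(f,s,'sheet_mid',.03,(.452,.348));print(r)
print([np.round(d['xyz'],3) for d in bot.spot_point('sheet_mid',f)])
go([r[1][0],r[1][1],.10],r[2],4)
E
```

```text
clock: 1.9
position: [0.3458, 0.4539, 0.2587]
tool_rot: [3.141, 0.0, 2.947]
force: [1.3, 0.8, -0.1]
grip_width: 0.0854
finger_force: 0.0
clock: 2.4
position: [0.4546, 0.3452, 0.2219]
tool_rot: [-3.139, 0.001, 3.06]
force: [-1.2, -0.1, 0.1]
grip_width: 0.0853
finger_force: 0.0
(np.float64(0.004702885218065173), array([0.4528, 0.3526]), -0.0825, 100.1, 68.1, 0.6)
[array([0.453, 0.352, 0.027])]
tool shift [ -1.6   2.6 123. ] turn [ 0.0003 -0.0003  0.0063]
  [-0.4  0.6 30.7] [ 0.0001 -0.0001  0.0016]
  [-0.4  0.6 30.7] [ 0.0001 -0.0001  0.0016]
  [-0.4  0.6 30.7] [ 0.0001 -0.0001  0.0016]
  [-0.4  0.7 30.7] [ 0.0001 -0.0001  0.0016]
```

View pics/w1.png

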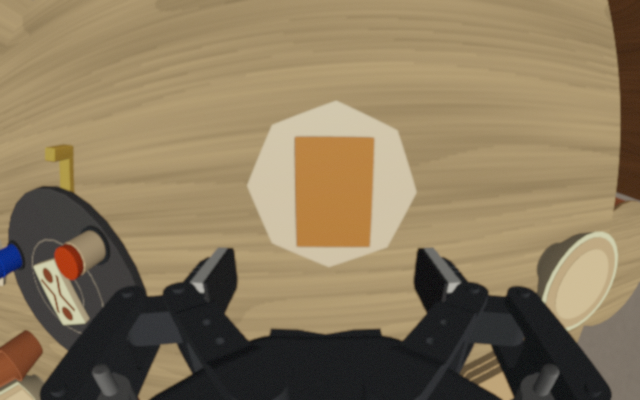

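The cork shows at (335,190), and the measured 100.1 x 68.1 mm matches the given size. I go down and check after settling.

```bash
python3 -m jog '[[[0,0,30,0,0,0,1],[0,0,30,0,0,0,1],[0,0,30,0,0,0,1],[0,0,20,0,0,0,1],[0,0,0,0,0,0,1]]]' 30; python3 -m jog '[[[0,0,0,0,0,0,1],[0,0,0,0,0,0,1]]]'
python3 - <<'E'
from h import *
print(bot.tip_reach,bot.observe()['position']);go([.4528,.3526,.085],-.0825,1)
s=bot.observe();f=bot.grab_frame('wrist');print(rect(f,s,'sheet_mid',.03,(.452,.348)))
E
```

```text
clock: 3.05
position: [0.4495, 0.3503, 0.1109]
tool_rot: [-3.139, -0.003, 3.068]
force: [-0.8, -0.9, -0.0]
grip_width: 0.0851
finger_force: 0.0
clock: 3.25
position: [0.4515, 0.3506, 0.1143]
tool_rot: [3.14, 0.001, 3.066]
force: [-0.2, -0.0, -0.1]
grip_width: 0.0854
finger_force: 0.0
0.0726 [0.4514937  0.35058111 0.11428346]
tool shift [-1.1  2.1 29.3] turn [0.0014 0.0012 0.0072]
  [-1.1  2.1 29.3] [0.0014 0.0012 0.0072]
(np.float64(0.005040696600869893), array([0.4526, 0.353 ]), -0.0884, 101.1, 69.1, 0.85)
```

```bash
python3 -m jog '[[[-1,2,12,0,0,0.008,1],[0,0,12,0,0,0,1],[0,0,5,0,0,0,1],[0,0,0,0,0,0,1],[0,0,0,0,0,0,1]]]' 30; python3 -m jog '[[[0,0,0,0,0,0,0.6],[0,0,0,0,0,0,0.6],[0,0,0,0,0,0,0.6],[0,0,0,0,0,0,0.6]]]'
python3 - <<'E'
from h import *
s=bot.observe();f=bot.grab_frame('wrist');cv2.imwrite('pics/w2.png',f['img'][100:,:,::-1]);print(bot.tip_reach,s['position'],s['grip_width'])
E
```

```text
clock: 3.85
position: [0.4524, 0.3516, 0.0837]
tool_rot: [-3.141, -0.0, 3.058]
force: [-0.9, 0.2, -0.3]
grip_width: 0.0854
finger_force: 0.0
clock: 4.25
position: [0.4526, 0.3517, 0.0844]
tool_rot: [3.141, 0.0, 3.058]
force: [-0.7, -1.7, 6.6]
grip_width: 0.0672
finger_force: 33.1
0.0726 [0.45262915 0.35169894 0.08437231] 0.0672002544451446
```

View pics/w2.png

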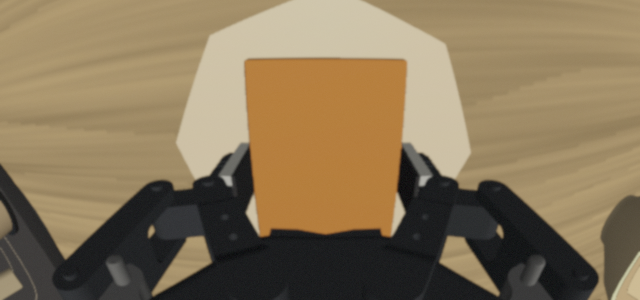

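```bash
python3 -m jog '[[[0,0,-4,0,0,0,0.6],[0,0,-8,0,0,0,0.6],[0,0,-16,0,0,0,0.6],[0,0,-25,0,0,0,0.6],[-12,-17,-25,0,0,0,0.6]]]'; python3 -m jog '[[[-26,-35,-13,0,0,0,0.6],[-26,-35,-13,0,0,0,0.6],[-26,-35,-13,0,0,0,0.6],[-26,-35,-13,0,0,0,0.6],[-26,-35,-13,0,0,0,0.6]]]'; python3 -m jog '[[[-26,-35,-13,0,0,0,0.6],[-26,-35,-13,0,0,0,0.6],[-26,-35,-13,0,0,0,0.6],[-12,-17,-5,0,0,0,0.6],[0,0,0,0,0,0,0.6]]]'; python3 -m jog '[[[0,0,0,0,0,0,0.6],[0,0,0,0,0,0,0.6]]]'
python3 - <<'E'
from h import *
s=bot.observe();f=bot.grab_frame('wrist');cv2.imwrite('pics/w3.png',f['img'][:,:,::-1])
for r in bot.trace('lower_tile_mid',f):print(r['conf'],r['region'].sum(),np.argwhere(r['region']).mean(0))
print(rect(f,s,'lower_tile_mid',.054,(.549,-.003)))
for q in['lower_tile_mid','blue_jar','carousel','pointer','head_top']:print(q,[(round(d['conf'],2),np.round(d['xyz'],4)) for d in bot.spot_point(q,f)[:2]])
E
```

```text
clock: 4.8
position: [0.4618, 0.3358, 0.1638]
tool_rot: [3.14, -0.0, 3.061]
force: [0.3, 0.6, 0.6]
grip_width: 0.0669
finger_force: 34.1
clock: 5.3
position: [0.5786, 0.1467, 0.229]
tool_rot: [3.141, 0.001, 3.058]
force: [1.1, 0.3, 0.0]
grip_width: 0.0671
finger_force: 34.1
clock: 5.8
position: [0.6585, 0.0155, 0.273]
tool_rot: [-3.141, 0.003, 3.053]
force: [-0.9, 0.2, -1.9]
grip_width: 0.0669
finger_force: 34.1
clock: 6.0
position: [0.6568, 0.0206, 0.2713]
tool_rot: [3.141, -0.0, 3.059]
force: [0.0, -0.7, 0.3]
grip_width: 0.0673
finger_force: 34.1
0.79 5647 [ 78.72959093 286.45262971]
(np.float64(0.0033354250885302954), array([ 0.5469, -0.0056]), 0.1811, 91.0, 56.8, 0.79)
lower_tile_mid [(0.68, array([ 0.5447, -0.0064,  0.0497])), (0.42, array([ 0.5006, -0.3017,  0.0238]))]
blue_jar [(0.63, array([ 0.4971, -0.1074,  0.066 ])), (0.23, array([ 0.5479, -0.0078,  0.0455]))]
carousel [(0.39, array([ 0.502 , -0.2981,  0.0267]))]
pointer []
head_top [(0.2, array([ 0.7254,  0.2453, -0.0016]))]
```

View pics/w3.png

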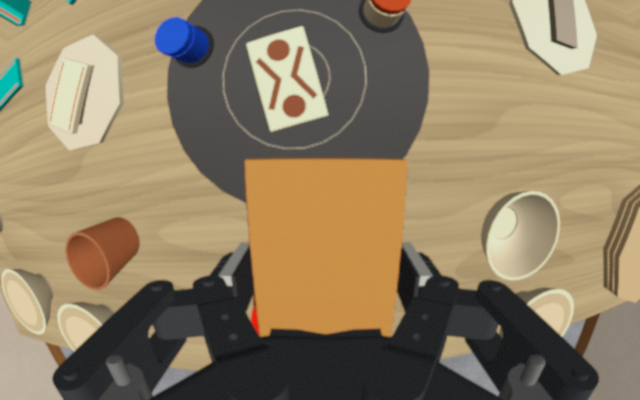

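The painted tile shows at (287,79). It measures 91 x 57 mm at yaw 0.181, which fits the given size. The held cork's front corners are at about (245,159) and (406,158), so I work out how it sits in the grip.

```bash
cat >> h.py <<'E'
def held(f,s,q,W,L):
    """held plate from the front corners of its trace: depth of its top below TCP, centre and yaw in tool axes"""
    m=max(bot.trace(q,f),key=lambda r:r['conf']*(r['region'][160:].sum()>2000))['region'].astype(np.uint8)
    T=f['tool_from_camera'];R=Rn.from_euler('xyz',s['tool_rot'])
    y0=np.argwhere(m)[:,0].min();rows=[]
    for r in range(y0+6,y0+50,4):
        c=np.flatnonzero(m[r]);rows.append((r,c[0],c[-1]))
    rows=np.array(rows);cols=np.arange(rows[0,1]+12,rows[0,2]-12,6);front=np.array([(c,np.flatnonzero(m[:,c])[0]) for c in cols],float)
    def at(d):
        g=lambda px:R.inv().apply(plane(f,s,px,s['position'][2]-d)-s['position'])*1000
        return g(rows[:,[1,0]]),g(rows[:,[2,0]]),g(front)
    from scipy.optimize import brentq
    w=lambda d:(lambda a:np.mean(abs(a[1][:,1]-a[0][:,1])))(at(d))-W-.4
    d=brentq(w,.03,.09);a,b,fr=at(d)
    k=np.polyfit(fr[:,1],fr[:,0],1)
    ym=(a[:,1].mean()+b[:,1].mean())/2;xf=np.polyval(k,ym)
    print('top below TCP',round(d*1000,1),'centre tool x,y',round(xf-L/2,1),round(ym,1),'front tilt',round(-k[0],4),'sides',np.round([np.polyfit(a[:,0],a[:,1],1)[0],np.polyfit(b[:,0],b[:,1],1)[0]],4),'rows',y0)
E
python3 - <<'E'
from h import *
s=bot.observe();f=bot.grab_frame('wrist');held(f,s,'sheet_mid',68,100)
t=bot.grab_frame('top')
for z in(.042,):print(rect(t,s,'carousel',z,(.549,-.003)))
E
```

```text
top below TCP 55.9 centre tool x,y 0.2 1.0 front tilt 0.0107 sides [-0.0101 -0.0082] rows 157
(np.float64(0.09362923613593575), array([ 0.5562, -0.0963]), 0.1403, 234.5, 80.2, 0.67)
```

Run:
```python
from h import *
go([.547,-.0062,.16],.181,4)
```

```text
tool shift [107.8 -34.7 110.9] turn [-1.000e-04 -1.000e-04 -2.649e-01]
  [27.  -8.7 27.7] [-0.     -0.     -0.0662]
  [27.5 -6.9 27.7] [-0.     -0.     -0.0662]
  [27.9 -5.  27.7] [-0.     -0.     -0.0662]
  [28.1 -3.2 27.7] [-0.     -0.     -0.0662]
```

```bash
python3 -m jog '[[[27,-8.7,28,0,0,-0.066,0.6],[27.5,-7,28,0,0,-0.066,0.6],[28,-5,28,0,0,-0.066,0.6],[28,-3.2,27,0,0,-0.067,0.6],[0,0,0,0,0,0,0.6]]]'; python3 -m jog '[[[0,0,12,0,0,0,0.6],[0,0,12,0,0,0,0.6],[0,0,8,0,0,0,0.6],[0,0,0,0,0,0,0.6],[0,0,0,0,0,0,0.6]]]'
python3 - <<'E'
from h import *
go([.547,-.0062,.1165],.181,1)
E
```

```text
clock: 7.1
position: [0.5427, -0.0075, 0.1571]
tool_rot: [3.141, -0.007, -2.959]
force: [-0.3, 0.3, 0.3]
grip_width: 0.0672
finger_force: 34.1
clock: 7.6
position: [0.5471, -0.0061, 0.1278]
tool_rot: [-3.142, -0.0, -2.96]
force: [-0.0, 0.4, 0.4]
grip_width: 0.0675
finger_force: 34.1
tool shift [ 0.1 -0.  11.3] turn [-0.     -0.0002  0.0002]
  [ 0.1 -0.  11.3] [-0.     -0.0002  0.0002]
```

```bash
python3 -m jog '[[[0,0,6,0,0,0,0.6],[0,0,4,0,0,0,0.6],[0,0,1,0,0,0,0.6],[0,0,0,0,0,0,0.6]]]';for i in 1 2; do python3 -m jog '[[[0,0,0.7,0,0,0,0.6],[0,0,0,0,0,0,0.6]]]'; done
```

```text
clock: 8.0
position: [0.5468, -0.0063, 0.1167]
tool_rot: [3.142, -0.0, -2.96]
force: [-0.1, 0.4, -0.8]
grip_width: 0.067
finger_force: 34.1
clock: 8.2
position: [0.547, -0.0063, 0.1163]
tool_rot: [-3.142, 0.0, -2.96]
force: [-0.1, 0.7, -1.6]
grip_width: 0.0673
finger_force: 34.1
clock: 8.4
position: [0.5469, -0.0063, 0.1155]
tool_rot: [-3.142, -0.0, -2.961]
force: [-0.3, 0.5, 0.3]
grip_width: 0.0668
finger_force: 34.1
```

```bash
for i in 1 2; do python3 -m jog '[[[0,0,0.7,0,0,0,0.6],[0,0,0,0,0,0,0.6]]]'; done
```

```text
clock: 8.6
position: [0.5469, -0.0063, 0.1147]
tool_rot: [3.142, -0.0, -2.96]
force: [-0.6, 0.5, -0.2]
grip_width: 0.067
finger_force: 34.1
clock: 8.8
position: [0.547, -0.0063, 0.1144]
tool_rot: [-3.142, 0.0, -2.96]
force: [-1.7, 0.1, 6.4]
grip_width: 0.067
finger_force: 34.7
```

```bash
python3 -m jog '[[[0,0,0,0,0,0,0.85],[0,0,0,0,0,0,0.9],[0,0,0,0,0,0,1],[0,0,0,0,0,0,1]]]'; python3 -m jog '[[[0,0,-8,0,0,0,1],[0,0,-20,0,0,0,1],[-20,0,-30,0,0,0,1],[-30,0,-40,0,0,0,1],[-20,0,-20,0,0,0,1]]]';python3 -m jog '[[[0,0,0,0,0,0,1],[0,0,0,0,0,0,1]]]'
python3 - <<'E'
from h import *
s=bot.observe();f=bot.grab_frame('wrist');cv2.imwrite('pics/w4.png',f['img'][:,:,::-1])
print(rect(f,s,'sheet_mid',.060,(.547,-.006)))
for q in['blue_jar','carousel','pointer','head_top']:print(q,[(round(d['conf'],2),np.round(d['xyz'],4)) for d in bot.spot_point(q,f)[:2]])
E
```

```text
clock: 9.2
position: [0.5469, -0.0063, 0.1141]
tool_rot: [-3.142, -0.0, -2.96]
force: [-0.0, 0.6, 0.2]
grip_width: 0.0857
finger_force: 0.0
clock: 9.7
position: [0.6179, 0.0067, 0.2363]
tool_rot: [-3.141, 0.004, -2.96]
force: [0.6, 1.1, 0.3]
grip_width: 0.0854
finger_force: 0.0
clock: 9.9
position: [0.6155, 0.0063, 0.2323]
tool_rot: [-3.142, 0.0, -2.96]
force: [-0.3, 0.2, -0.6]
grip_width: 0.0857
finger_force: 0.0
(np.float64(0.0001752071329847618), array([ 0.5469, -0.0058]), 0.1824, 100.5, 69.1, 0.73)
blue_jar [(0.65, array([ 0.4966, -0.1077,  0.0721]))]
carousel []
pointer [(0.46, array([ 0.5465, -0.006 ,  0.0557]))]
head_top []
```

View pics/w4.png

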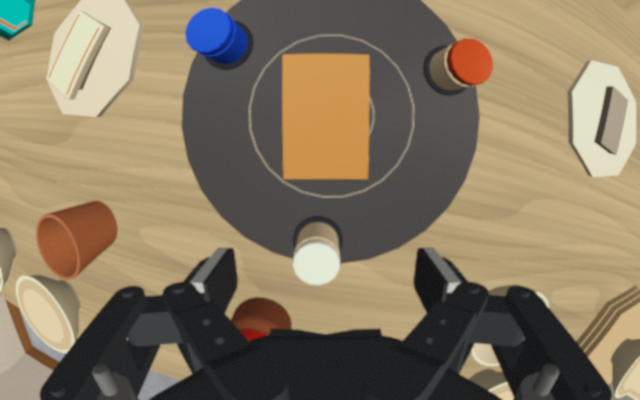

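The cork lies at (0.547,-0.006) with yaw 0.182, square on the tile. Next is the blank tile, and I also fit the disc centre.

```bash
cat >> h.py <<'E'
def disc(f,s):
    """dark disc: robust circle fit of hull points in plane z=.042"""
    hsv=cv2.cvtColor(f['img'],cv2.COLOR_RGB2HSV);m=((hsv[...,2]>35)&(hsv[...,2]<110)&(hsv[...,1]<60)).astype(np.uint8)
    m=cv2.morphologyEx(m,cv2.MORPH_OPEN,np.ones((5,5)))
    c=max(cv2.findContours(m,cv2.RETR_EXTERNAL,cv2.CHAIN_APPROX_NONE)[0],key=cv2.contourArea)[:,0].astype(float)
    c=c[(c[:,1]>2)&(c[:,1]<397)];P=plane(f,s,c,.042)[:,:2]
    from scipy.optimize import least_squares
    o=least_squares(lambda v:np.hypot(*(P-v).T)-.135,[.549,-.004],loss='soft_l1',f_scale=.001)
    r=np.hypot(*(P-o.x).T)-.135;return np.round(o.x,4),len(P),(abs(r)<.0015).mean().round(2)
E
python3 - <<'E'
from h import *
s=bot.observe();f=bot.grab_frame('wrist');print(disc(f,s))
t=bot.grab_frame('top');print(disc(t,s))
go([.525,-.290,.22],-.447,8)
E
```

```text
(array([ 0.5426, -0.0009]), 785, np.float64(0.34))
(array([ 0.3615, -0.0064]), 707, np.float64(0.01))
tool shift [ 142.4 -275.1   11.9] turn [-2.000e-04 -6.000e-04  6.281e-01]
  [ 17.8 -34.4   1.5] [-0.     -0.0001  0.0785]
  [ 15.  -35.7   1.5] [-0.     -0.0001  0.0785]
  [ 12.2 -36.7   1.5] [-0.     -0.0001  0.0785]
  [  9.3 -37.6   1.5] [-0.     -0.0001  0.0785]
  [  6.3 -38.2   1.5] [-0.     -0.0001  0.0785]
  [  3.3 -38.6   1.5] [-0.     -0.0001  0.0785]
  [  0.3 -38.7   1.5] [-0.     -0.0001  0.0785]
  [ -2.8 -38.6   1.5] [-0.     -0.0001  0.0785]
```

```bash
python3 -m jog '[[[18,-34,1,0,0,0.078,1],[15,-36,1,0,0,0.078,1],[12,-37,1,0,0,0.078,1],[9,-38,1,0,0,0.078,1],[6,-38,1,0,0,0.079,1]]]'; python3 -m jog '[[[3,-39,2,0,0,0.079,1],[0,-39,2,0,0,0.079,1],[-3,-39,2,0,0,0.079,1],[0,0,0,0,0,0,1],[0,0,0,0,0,0,1]]]';python3 -m jog '[[[0,0,0,0,0,0,1]]]'
python3 - <<'E'
from h import *
s=bot.observe();f=bot.grab_frame('wrist');cv2.imwrite('pics/w5.png',f['img'][:,:,::-1])
r=rect(f,s,'next_tile_mid',.036,(.505,-.3));print(r)
print([(round(d['conf'],2),np.round(d['xyz'],4)) for d in bot.spot_point('next_tile_mid',f)[:3]])
go([*r[1],.105],r[2],3)
E
```

```text
clock: 10.8
position: [0.5593, -0.1809, 0.2271]
tool_rot: [-3.142, -0.0, 2.929]
force: [1.3, 0.4, -0.1]
grip_width: 0.0855
finger_force: 0.0
clock: 11.3
position: [0.5262, -0.2923, 0.2209]
tool_rot: [-3.142, -0.0, 2.694]
force: [0.5, 1.4, 0.1]
grip_width: 0.0853
finger_force: 0.0
clock: 11.4
position: [0.5271, -0.2907, 0.221]
tool_rot: [3.141, -0.0, 2.697]
force: [0.1, 0.1, -0.5]
grip_width: 0.0853
finger_force: 0.0
(np.float64(0.0018543334612281565), array([ 0.5044, -0.2982]), -0.4509, 91.5, 56.9, 0.55)
[(0.85, array([ 0.5039, -0.2986,  0.0281])), (0.85, array([ 0.2885, -0.4597,  0.0051])), (0.55, array([ 0.4275, -0.4997,  0.0044]))]
tool shift [ 17.3 -16.6 116.2] turn [0.0004 0.0001 0.006 ]
  [ 5.8 -5.5 38.7] [0.0001 0.     0.002 ]
  [ 5.8 -5.6 38.7] [0.0001 0.     0.002 ]
  [ 5.7 -5.6 38.7] [0.0001 0.     0.002 ]
```

View pics/w5.png

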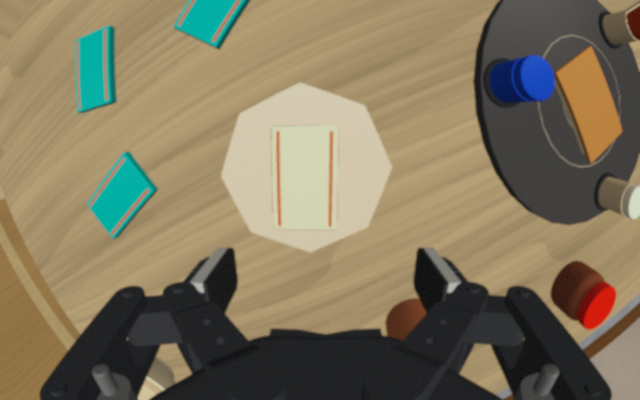

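The blank tile shows at (305,178), 91.5 x 56.9 mm, and the turquoise ones are clear of it. I estimate the fingertip depth from the picture: the tips' inner edges are at about (236,250) and (416,250) with an opening of 85 mm.

```bash
python3 -m jog '[[[6,-5.5,38,0,0,0.002,0.85],[6,-5.5,38,0,0,0.002,0.8],[5.5,-5.5,35,0,0,0.002,0.8],[0,0,0,0,0,0,0.8],[0,0,0,0,0,0,0.8]]]';python3 -m jog '[[[0,0,0,0,0,0,0.8]]]'
python3 - <<'E'
from h import *
s=bot.observe();f=bot.grab_frame('wrist');
T=f['tool_from_camera'];R=Rn.from_euler('xyz',s['tool_rot'])
for d in (.05,.055,.06,.065,.07,.075):
    g=R.inv().apply(plane(f,s,[[236,250],[416,250],[220,250],[430,250]],s['position'][2]-d)-s['position'])*1000
    print(d,np.round(g[:,:2],1).tolist())
print(s['position'],s['grip_width'],rect(f,s,'next_tile_mid',.036,(.505,-.3)))
cv2.imwrite('pics/w6.png',cv2.resize(f['img'][140:330,170:490,::-1],None,fx=2.4,fy=2.4))
E
```

```text
clock: 12.05
position: [0.5043, -0.2987, 0.1108]
tool_rot: [3.141, -0.0, 2.689]
force: [-0.3, 0.1, 0.6]
grip_width: 0.0686
finger_force: 0.0
clock: 12.15
position: [0.5051, -0.2991, 0.112]
tool_rot: [3.141, 0.003, 2.689]
force: [0.8, 0.6, 0.5]
grip_width: 0.0681
finger_force: 0.0
0.05 [[11.7, -38.1], [11.6, 40.7], [11.4, -45.6], [11.3, 47.3]]
0.055 [[9.4, -39.7], [9.4, 42.3], [9.2, -47.5], [9.1, 49.2]]
0.06 [[7.2, -41.3], [7.1, 44.0], [7.0, -49.5], [6.9, 51.1]]
0.065 [[5.0, -42.9], [4.9, 45.6], [4.7, -51.4], [4.7, 53.1]]
0.07 [[2.8, -44.5], [2.7, 47.3], [2.5, -53.3], [2.4, 55.0]]
0.075 [[0.6, -46.1], [0.5, 48.9], [0.3, -55.2], [0.2, 56.9]]
[ 0.50505545 -0.29908644  0.11202415] 0.06811325504986837 (np.float64(0.0025809453501944323), array([ 0.5035, -0.2979]), -0.4571, 91.2, 56.1, 0.9)
```

View pics/w6.png

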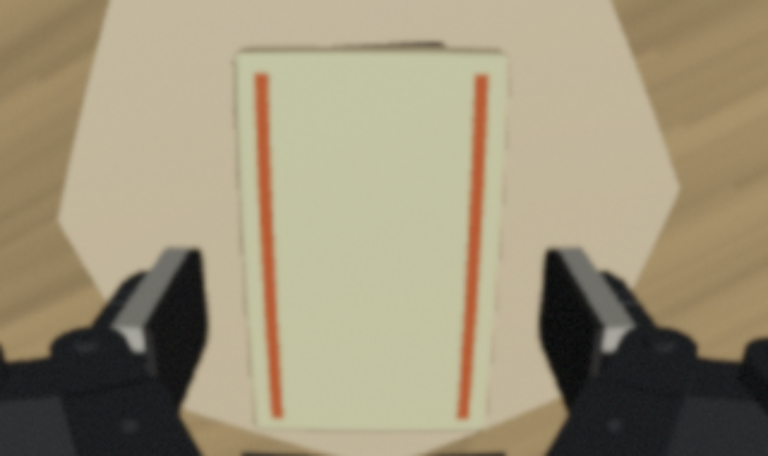

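```bash
python3 -m jog '[[[1,0.5,8,0,0,0,0.85],[0,0,8,0,0,0,0.85],[0,0,2,0,0,0,0.85],[0,0,0,0,0,0,0.85],[0,0,0,0,0,0,0.85]]]' 40;python3 -m jog '[[[0,0,0,0,0,0,0.75],[0,0,0,0,0,0,0.65],[0,0,0,0,0,0,0.55],[0,0,0,0,0,0,0.5],[0,0,0,0,0,0,0.5]]]'; python3 -m jog '[[[0,0,-4,0,0,0,0.5],[0,0,-8,0,0,0,0.5],[0,0,-16,0,0,0,0.5],[0,0,0,0,0,0,0.5],[0,0,0,0,0,0,0.5]]]'
python3 - <<'E'
from h import *
s=bot.observe();f=bot.grab_frame('wrist');print(s['position'])
held(f,s,'next_tile_mid',56,90)
E
```

```text
clock: 12.75
position: [0.503, -0.2982, 0.092]
tool_rot: [-3.142, -0.0, 2.689]
force: [-0.2, -0.4, -0.7]
grip_width: 0.0727
finger_force: 0.0
clock: 13.25
position: [0.5031, -0.2982, 0.0926]
tool_rot: [-3.142, 0.0, 2.689]
force: [-1.3, 1.1, 7.6]
grip_width: 0.055
finger_force: 42.1
clock: 13.75
position: [0.5033, -0.2982, 0.1209]
tool_rot: [3.142, 0.001, 2.689]
force: [-0.2, 0.0, -0.9]
grip_width: 0.0549
finger_force: 43.1
[ 0.50332625 -0.29824757  0.12091617]Traceback (most recent call last):
  File "<stdin>", line 3, in <module>
  File "h.py", line 51, in held
    d=brentq(w,.03,.09);a,b,fr=at(d)
    r = _zeros._brentq(f, a, b, xtol, rtol, maxiter, args, full_output, disp)
    fx = f(x, *args)
  File "h.py", line 50, in <lambda>
    w=lambda d:(lambda a:np.mean(abs(a[1][:,1]-a[0][:,1])))(at(d))-W-.4
                                                            ~~^^^
  File "h.py", line 48, in at
    return g(rows[:,[1,0]]),g(rows[:,[2,0]]),g(front)
                                             ~^^^^^^^
  File "h.py", line 47, in <lambda>
    g=lambda px:R.inv().apply(plane(f,s,px,s['position'][2]-d)-s['position'])*1000
                              ~~~~~^^^^^^^^^^^^^^^^^^^^^^^^^^^
  File "h.py", line 14, in plane
    c,d=rays(f,st,px);return c+d*((z-c[2])/d[:,2])[:,None]
        ~~~~^^^^^^^^^
  File "h.py", line 6, in rays
    K=f['intrinsics'];p=(np.atleast_2d(px)-[K[0,2],K[1,2]])/[K[0,0],K[1,1]]
                         ~~~~~~~~~~~~~~~~~^~~~~~~~~~~~~~~~
ValueError: operands could not be broadcast together with shapes (1,0) (2,)
```

```bash
sed -i "s/m=max(bot.trace(q,f),key=.*\['region'\].astype(np.uint8)/m=max(bot.trace(q,f),key=lambda r:r['region'][160:240,290:350].sum())['region'].astype(np.uint8)/" h.py
python3 - <<'E'
from h import *
s=bot.observe();f=bot.grab_frame('wrist')
held(f,s,'next_tile_mid',56,90)
p=s['position'];
go([.5469,-.0057,.20],.182,8)
E
```

```text
top below TCP 59.5 centre tool x,y 0.4 0.9 front tilt 0.001 sides [-0.0011  0.0021] rows 169
tool shift [ 88.3 282.1 -80.2] turn [ 2.000e-04 -6.000e-04 -6.348e-01]
  [ 11.   35.3 -10. ] [ 0.     -0.0001 -0.0794]
  [  8.2  36.  -10. ] [ 0.     -0.0001 -0.0794]
  [  5.3  36.6 -10. ] [ 0.     -0.0001 -0.0794]
  [  2.4  36.9 -10. ] [ 0.     -0.0001 -0.0794]
  [ -0.5  36.9 -10. ] [ 0.     -0.0001 -0.0794]
  [ -3.4  36.8 -10. ] [ 0.     -0.0001 -0.0794]
  [ -6.4  36.4 -10. ] [ 0.     -0.0001 -0.0794]
  [ -9.2  35.8 -10. ] [ 0.     -0.0001 -0.0794]
```

```bash
python3 -m jog '[[[11,35,-24,0,0,-0.079,0.5],[8,36,-20,0,0,-0.079,0.5],[5.5,36.5,-16,0,0,-0.079,0.5],[2.5,37,-12,0,0,-0.079,0.5],[-0.5,37,-8,0,0,-0.079,0.5]]]'; python3 -m jog '[[[-3.5,37,0,0,0,-0.08,0.5],[-6.5,36,0,0,0,-0.08,0.5],[-9,36,0,0,0,-0.08,0.5],[0,0,0,0,0,0,0.5],[0,0,0,0,0,0,0.5]]]';python3 -m jog '[[[0,0,20,0,0,0,0.5],[0,0,20,0,0,0,0.5],[0,0,15,0,0,0,0.5],[0,0,0,0,0,0,0.5],[0,0,0,0,0,0,0.5]]]'
python3 - <<'E'
from h import *
s=bot.observe()
go([.5469,-.0062,.1335],.182,1)
E
```

```text
clock: 14.45
position: [0.5307, -0.1142, 0.2008]
tool_rot: [-3.141, 0.001, 3.087]
force: [0.2, 0.6, -1.5]
grip_width: 0.055
finger_force: 43.3
clock: 14.95
position: [0.547, -0.0055, 0.1998]
tool_rot: [3.141, -0.001, -2.958]
force: [-0.0, -0.2, -1.8]
grip_width: 0.0549
finger_force: 43.3
clock: 15.45
position: [0.5471, -0.007, 0.1453]
tool_rot: [-3.141, -0.001, -2.961]
force: [0.5, -1.0, -1.4]
grip_width: 0.0549
finger_force: 43.2
tool shift [ 0.   0.8 11.8] turn [-0.0003 -0.0006 -0.0014]
  [ 0.   0.8 11.8] [-0.0003 -0.0006 -0.0014]
```

```bash
python3 -m jog '[[[0,0.8,7,0,0,0,0.5],[0,0,5,0,0,0,0.5],[0,0,2.5,0,0,0,0.5],[0,0,0,0,0,0,0.5],[0,0,0,0,0,0,0.5]]]';for i in 1 2 3; do python3 -m jog '[[[0,0,0.6,0,0,0,0.5],[0,0,0,0,0,0,0.5]]]'; done
```

```text
clock: 15.95
position: [0.547, -0.0052, 0.1307]
tool_rot: [-3.142, 0.0, -2.959]
force: [0.7, 0.7, -1.4]
grip_width: 0.055
finger_force: 43.3
clock: 16.15
position: [0.547, -0.0053, 0.1301]
tool_rot: [-3.142, 0.0, -2.959]
force: [-0.3, -0.1, -0.8]
grip_width: 0.0552
finger_force: 43.3
clock: 16.35
position: [0.547, -0.0053, 0.1294]
tool_rot: [-3.142, -0.0, -2.959]
force: [0.5, -0.2, -1.6]
grip_width: 0.0552
finger_force: 43.3
clock: 16.55
position: [0.547, -0.0052, 0.1289]
tool_rot: [-3.142, 0.0, -2.959]
force: [-0.4, 0.8, -0.2]
grip_width: 0.0548
finger_force: 43.9
```

```bash
python3 -m jog '[[[0,-0.9,-0.5,0,0,0,0.5],[0,0,0,0,0,0,0.5],[0,0,0.7,0,0,0,0.5],[0,0,0,0,0,0,0.5]]]';for i in 1 2; do python3 -m jog '[[[0,0,0.5,0,0,0,0.5],[0,0,0,0,0,0,0.5]]]'; done
```

```text
clock: 16.95
position: [0.5472, -0.0062, 0.1288]
tool_rot: [-3.141, 0.0, -2.96]
force: [-1.2, -0.8, 4.1]
grip_width: 0.0549
finger_force: 46.6
clock: 17.15
position: [0.5472, -0.0062, 0.1287]
tool_rot: [-3.141, 0.0, -2.96]
force: [-4.9, 0.2, 15.1]
grip_width: 0.0549
finger_force: 52.5
clock: 17.35
position: [0.5472, -0.0062, 0.1287]
tool_rot: [-3.141, 0.0, -2.96]
force: [-7.7, -1.0, 25.0]
grip_width: 0.0548
finger_force: 58.3
```

```bash
python3 -m jog '[[[0,0,-1.0,0,0,0,0.5],[0,0,0,0,0,0,0.5]]]'; python3 -m jog '[[[0,0,0,0,0,0,0.72],[0,0,0,0,0,0,0.8],[0,0,0,0,0,0,0.9],[0,0,0,0,0,0,1]]]'; python3 -m jog '[[[0,0,-8,0,0,0,1],[0,0,-20,0,0,0,1],[-20,0,-30,0,0,0,1],[-30,0,-30,0,0,0,1],[-20,0,-20,0,0,0,1]]]';python3 -m jog '[[[0,0,0,0,0,0,1],[0,0,0,0,0,0,1]]]'
python3 - <<'E'
from h import *
s=bot.observe();f=bot.grab_frame('wrist');cv2.imwrite('pics/w7.png',f['img'][:,:,::-1])
print(rect(f,s,'next_tile_mid',.072,(.547,-.006)),rect(f,s,'sheet_mid',.060,(.547,-.006)))
hsv=cv2.cvtColor(f['img'],cv2.COLOR_RGB2HSV)
print(s['position'],s['tool_rot'])
for q in['blue_jar']:print(q,[(round(d['conf'],2),np.round(d['xyz'],4)) for d in bot.spot_point(q,f)[:2]])
E
```

```text
clock: 17.55
position: [0.5472, -0.0061, 0.1288]
tool_rot: [-3.142, 0.0, -2.959]
force: [-1.2, 0.2, 8.3]
grip_width: 0.0546
finger_force: 48.8
clock: 17.95
position: [0.5471, -0.0061, 0.1285]
tool_rot: [3.142, -0.0, -2.959]
force: [0.3, -0.6, 0.5]
grip_width: 0.0854
finger_force: 0.0
clock: 18.45
position: [0.6177, 0.0069, 0.2397]
tool_rot: [-3.142, 0.003, -2.959]
force: [-0.4, -0.1, -1.3]
grip_width: 0.0854
finger_force: 0.0
clock: 18.65
position: [0.6157, 0.0065, 0.2368]
tool_rot: [-3.142, 0.0, -2.959]
force: [-0.5, 0.5, -0.9]
grip_width: 0.0856
finger_force: 0.0
(np.float64(0.00209306325816249), array([ 0.5487, -0.0048]), 0.1935, 90.7, 57.1, 0.58) (np.float64(0.0006021682376524034), array([ 0.5465, -0.0056]), 0.1817, 99.8, 70.1, 0.88)
[0.61572608 0.00653394 0.23683128] [-3.14153545e+00  1.34922003e-04 -2.95940346e+00]
blue_jar [(0.78, array([ 0.4974, -0.1077,  0.0683]))]
```

View pics/w7.png

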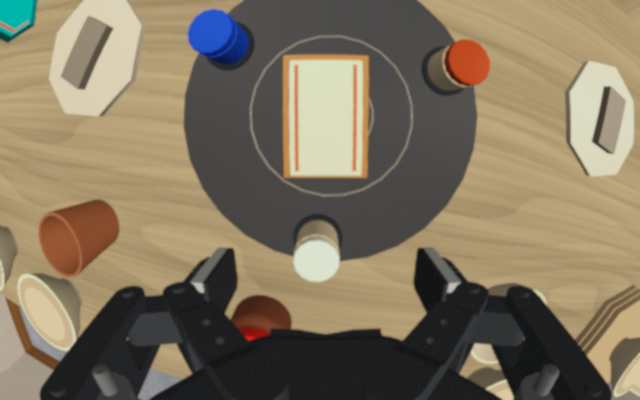

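The stack is square: the blank tile sits evenly on the cork at (326,116). Caps: blue (211,32), red (469,62), cream (317,257). The ring on the disc spans columns 250–412 and rows 36–196, and the disc's edge columns are 184 and 476. I now find the axis from those.

Run:
```python
from h import *
from scipy.optimize import least_squares
s=bot.observe();f=bot.grab_frame('wrist');im=f['img'];print(np.round(s['qpos'],2))
# disc edge: along rays from the ring centre, outermost dark pixel
g=cv2.cvtColor(im,cv2.COLOR_RGB2HSV);dark=(g[...,2]<100)&(g[...,1]<70)
P=[]
for a in np.radians(np.r_[-30:35:3,50:75:3,105:130:3,150:205:3]):
    d=np.array([np.cos(a),np.sin(a)]);rr=np.arange(90,185,.5);px=np.array([331,116])+rr[:,None]*d
    px=px[(px[:,1]>1)&(px[:,0]>1)];v=dark[px[:,1].astype(int),px[:,0].astype(int)]
    e=np.flatnonzero(v[:-1]&~v[1:])
    if len(e):P.append(px[e[0]])
P=plane(f,s,P,.042)[:,:2]
o=least_squares(lambda v:np.hypot(*(P-v).T)-.135,[.549,-.004],loss='soft_l1',f_scale=.001)
print('disc',np.round(o.x,4),np.round((np.hypot(*(P-o.x).T)-.135)*1000,1))
R=plane(f,s,[[250,116],[412,116],[331,36],[331,196]],.042)[:,:2];print('ring',np.round(R,4).tolist(),np.round(R.mean(0),4))
def cap(m):
    n,l,st,c=cv2.connectedComponentsWithStats(m.astype(np.uint8));i=1+np.argmax(st[1:,4]);return c[i],st[i,4]
h=g[...,0];red=((h<10)|(h>172))&(g[...,1]>170)&(g[...,2]>150);red[:,:400]=0;red[150:]=0
cr=(g[...,1]<45)&(g[...,2]>205);cr[:,:270]=0;cr[:,370:]=0;cr[:210]=0;cr[290:]=0
for m in(red,cr):
    c,a=cap(m);print('cap',c.round(1),a,plane(f,s,c,.094)[0].round(4))
t=bot.grab_frame('top')
print('pointer',[(round(d['conf'],2),np.round(d['xyz'],4)) for d in bot.spot_point('pointer',t)[:1]])
```

```text
[-0.02  0.58 -0.12  1.68  0.09  0.88  1.57]
disc [ 0.5434 -0.001 ] [-30.2 -38.1 -40.6 -41.5 -40.5 -37.1 -27.7  -2.3  -2.3  -1.8  -2.3  -1.8
  -2.3  -1.2  -1.7  -1.1  -1.6  -1.   -1.   -0.9  -0.8  -1.3   0.2   0.3
  -0.2  -0.1   0.5  -0.    0.    0.1   1.1 -25.2  -0.    0.4   0.3  -0.9
  -0.6  -0.2   0.2  -1.   -0.6  -1.3  -2.   -2.1  -1.7  -1.8  -2.9  -2.5
  -2.6  -2.1  -3.2  -3.2  -3.8  -2.7  -3.2  -4.7  -4.2  -3.6  -4.1]
ring [[0.5563, -0.0695], [0.5305, 0.0681], [0.4759, -0.0134], [0.6136, 0.0121]] [ 0.5441 -0.0007]
cap [469.3  62.5] 1375 [0.484  0.0899 0.094 ]
cap [316.1 262.4] 1410 [0.6544 0.0073 0.094 ]
pointer []
```

Run:
```python
from h import *
go([.484,.0905,.20],2.157,9,half=False)
```

```text
tool shift [114.2 106.5  36.4] turn [-4.0000e-04 -6.0000e-04  1.1667e+00]
  [12.7 11.8  4. ] [-0.000e+00 -1.000e-04  1.296e-01]
  [14.1 10.1  4. ] [-0.000e+00 -1.000e-04  1.296e-01]
  [15.3  8.2  4. ] [-0.000e+00 -1.000e-04  1.296e-01]
  [16.2  6.1  4. ] [-0.000e+00 -1.000e-04  1.296e-01]
  [16.9  4.   4. ] [-0.000e+00 -1.000e-04  1.296e-01]
  [17.3  1.8  4. ] [-0.000e+00 -1.000e-04  1.296e-01]
  [17.3 -0.5  4. ] [-0.000e+00 -1.000e-04  1.296e-01]
  [17.1 -2.7  4. ] [-0.000e+00 -1.000e-04  1.296e-01]
  [16.6 -4.9  4. ] [-0.000e+00 -1.000e-04  1.296e-01]
```

```bash
python3 -m jog '[[[13,12,4,0,0,0.13,1],[14,10,4,0,0,0.13,1],[15,8,4,0,0,0.13,1],[16,6,4,0,0,0.13,1],[17,4,4,0,0,0.13,1]]]';python3 -m jog '[[[17,2,4,0,0,0.13,1],[17,-0.5,4,0,0,0.13,1],[17,-2.7,4,0,0,0.13,1],[17,-5,4,0,0,0.13,1],[0,0,0,0,0,0,1]]]';python3 -m jog '[[[0,0,0,0,0,0,1],[0,0,0,0,0,0,1]]]'
python3 - <<'E'
from h import *
s=bot.observe();f=bot.grab_frame('wrist');cv2.imwrite('pics/w8.png',f['img'][:,:,::-1]);im=f['img']
g=cv2.cvtColor(im,cv2.COLOR_RGB2HSV);h=g[...,0]
red=((h<10)|(h>172))&(g[...,1]>170)&(g[...,2]>150)
n,l,st,c=cv2.connectedComponentsWithStats(red.astype(np.uint8))
for i in range(1,n):
    if st[i,4]>300:print('red',c[i].round(1),st[i].tolist(),plane(f,s,c[i],.094)[0].round(4))
br=(h>18)&(h<30)&(g[...,1]>160)&(g[...,2]>80)
n,l,st,c=cv2.connectedComponentsWithStats(br.astype(np.uint8))
for i in range(1,n):
    if st[i,4]>60:print('brass',c[i].round(1),st[i].tolist(),plane(f,s,c[i],.04)[0].round(4))
for q in ['pointer','blue_jar','head_top']:print(q,[(round(d['conf'],2),np.round(d['xyz'],4)) for d in bot.spot_point(q,f)[:2]])
go([.484,.0905,.13],2.157,1,half=False)
E
```

```text
clock: 19.5
position: [0.5423, 0.0532, 0.2164]
tool_rot: [-3.142, -0.0, 2.668]
force: [1.2, -0.2, -0.3]
grip_width: 0.0858
finger_force: 0.0
clock: 20.0
position: [0.4833, 0.0916, 0.2001]
tool_rot: [-3.14, -0.001, 2.152]
force: [0.7, -0.2, -0.1]
grip_width: 0.0855
finger_force: 0.0
clock: 20.2
position: [0.4857, 0.0901, 0.2008]
tool_rot: [3.141, 0.0, 2.155]
force: [-0.4, -0.7, -0.5]
grip_width: 0.0859
finger_force: 0.0
red [321.2 227.4] [293, 200, 57, 56, 2484] [0.4828 0.0917 0.094 ]
brass [194.5 177.9] [184, 168, 28, 26, 264] [0.3849 0.0532 0.04  ]
pointer [(0.78, array([0.3766, 0.0367, 0.0355])), (0.65, array([ 0.5503, -0.0085,  0.0652]))]
blue_jar []
head_top []
tool shift [ 1.1 -0.9 70.6] turn [ 0.0001  0.0001 -0.0033]
  [ 1.1 -0.9 70.6] [ 0.0001  0.0001 -0.0033]
```

View pics/w8.png

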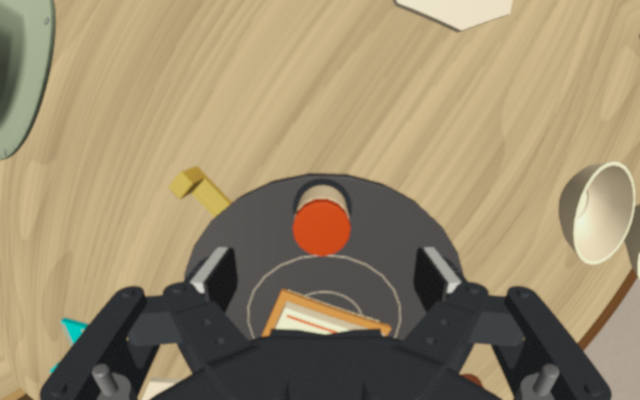

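The red cap is centred at (321,227) and the pointer is at (186,182). I go down on the red-capped jar and grip it.

```bash
python3 -m jog '[[[2,-1.5,30,0,0,0,1],[0,0,25,0,0,0,1],[0,0,17,0,0,0,1],[0,0,0,0,0,0,1],[0,0,0,0,0,0,1]]]' 30; python3 -m jog '[[[0,0,0,0,0,0,0.8],[0,0,0,0,0,0,0.6],[0,0,0,0,0,0,0.5],[0,0,0,0,0,0,0.45],[0,0,0,0,0,0,0.4]]]';python3 -m jog '[[[0,0,0,0,0,0,0.35],[0,0,0,0,0,0,0.35],[0,0,0,0,0,0,0.35]]]'
python3 - <<'E'
from h import *
s=bot.observe();p=np.array(s['position'][:2]);c=np.array([.544,-.001]);d=p-c
print(np.hypot(*d),np.degrees(np.arctan2(d[1],d[0])),s['moment'])
E
```

```text
clock: 20.9
position: [0.4829, 0.0911, 0.1289]
tool_rot: [-3.141, -0.0, 2.154]
force: [-0.2, 0.0, -0.1]
grip_width: 0.0852
finger_force: 0.0
clock: 21.4
position: [0.4829, 0.0914, 0.129]
tool_rot: [3.141, 0.0, 2.154]
force: [-0.9, 0.8, 7.3]
grip_width: 0.0353
finger_force: 29.2
clock: 21.7
position: [0.4829, 0.0914, 0.129]
tool_rot: [3.141, 0.0, 2.154]
force: [-0.9, -0.0, 6.7]
grip_width: 0.0356
finger_force: 29.2
0.11078662482904165 123.46150180736547 [ 0.06696271  0.24495327 -0.15133125]
```

```bash
python3 -m jog '[[[-0.01,1.65,0,0,0,0.015,0.35],[-0.05,3.3,0,0,0,0.03,0.35],[-0.11,4.95,0,0,0,0.045,0.35],[-0.11,4.95,0,0,0,0.045,0.35],[-0.11,4.95,0,0,0,0.045,0.35]]]'; python3 -m jog '[[[-0.11,4.95,0,0,0,0.045,0.35],[-0.11,4.95,0,0,0,0.045,0.35],[-0.11,4.95,0,0,0,0.045,0.35],[-0.11,4.95,0,0,0,0.045,0.35],[-0.11,4.95,0,0,0,0.045,0.35]]]'
cat > a.py <<'E'
from h import *
s=bot.observe();p=np.array(s['position'][:2]);d=p-[.544,-.001]
print(np.hypot(*d),np.degrees(np.arctan2(d[1],d[0])),np.degrees(s['tool_rot'][2]),s['qpos'].round(2)[6])
E
python3 a.py
```

```text
clock: 22.2
position: [0.5005, 0.101, 0.129]
tool_rot: [3.141, -0.0, 1.972]
force: [-0.1, 0.1, 5.8]
grip_width: 0.0346
finger_force: 29.4
clock: 22.7
position: [0.5243, 0.1082, 0.129]
tool_rot: [3.141, -0.0, 1.747]
force: [-0.1, 2.1, 5.4]
grip_width: 0.0353
finger_force: 29.3
0.11097678252108914 100.20957914034874 100.11857046199229 0.13
```

```bash
for i in 1 2 3; do python3 -m jog '[[[-0.11,4.95,0,0,0,0.045,0.35],[-0.11,4.95,0,0,0,0.045,0.35],[-0.11,4.95,0,0,0,0.045,0.35],[-0.11,4.95,0,0,0,0.045,0.35],[-0.11,4.95,0,0,0,0.045,0.35]]]'; done;  python3 -m jog '[[[-0.11,4.95,0,0,0,0.045,0.35],[-0.11,4.95,0,0,0,0.045,0.35],[-0.05,3.3,0,0,0,0.03,0.35],[-0.01,1.65,0,0,0,0.015,0.35],[0,0,0,0,0,0,0.35]]]';python3 -m jog '[[[0,0,0,0,0,0,0.35],[0,0,0,0,0,0,0.35]]]'; python3 a.py
python3 - <<'E'
from h import *
s=bot.observe()
for c in('top','scene','wrist'):
    f=bot.grab_frame(c)
    if c=='scene':S=f['img'][140:300,250:450,::-1]
    if c=='top':
        T=f['img'][140:280,220:380,::-1]
    for q in('blue_jar','pointer'):print(c,q,[(round(d['conf'],2),np.round(d['xyz'],4)) for d in bot.spot_point(q,f)[:1]])
A=cv2.resize(T,(400,350),interpolation=cv2.INTER_CUBIC);B=cv2.resize(S,(400,320),interpolation=cv2.INTER_CUBIC)
cv2.imwrite('pics/e.png',np.hstack([A,np.vstack([B,np.zeros((30,400,3),np.uint8)])]))
E
```

```text
clock: 23.2
position: [0.5491, 0.11, 0.129]
tool_rot: [3.14, -0.001, 1.523]
force: [1.2, 3.6, 4.3]
grip_width: 0.0354
finger_force: 29.5
clock: 23.7
position: [0.5737, 0.1062, 0.129]
tool_rot: [3.14, -0.001, 1.298]
force: [3.6, 3.0, 1.6]
grip_width: 0.0353
finger_force: 29.6
clock: 24.2
position: [0.5969, 0.0971, 0.1291]
tool_rot: [3.14, -0.002, 1.073]
force: [6.0, 3.6, 1.4]
grip_width: 0.0352
finger_force: 29.8
clock: 24.7
position: [0.6096, 0.0892, 0.1291]
tool_rot: [3.14, -0.002, 0.939]
force: [7.7, 4.8, 0.9]
grip_width: 0.035
finger_force: 30.2
clock: 24.9
position: [0.6095, 0.0892, 0.1291]
tool_rot: [3.14, -0.002, 0.94]
force: [7.4, 3.7, -0.8]
grip_width: 0.0354
finger_force: 30.2
0.11150278336842825 54.02297799162789 53.85899219233582 -0.43
top blue_jar [(0.66, array([0.4297, 0.0093, 0.0657]))]
top pointer [(0.72, array([0.3749, 0.0412, 0.041 ]))]
scene blue_jar [(0.79, array([0.4375, 0.0078, 0.0691]))]
scene pointer [(0.97, array([0.3776, 0.0377, 0.044 ]))]
wrist blue_jar []
wrist pointer []
```

View pics/e.png

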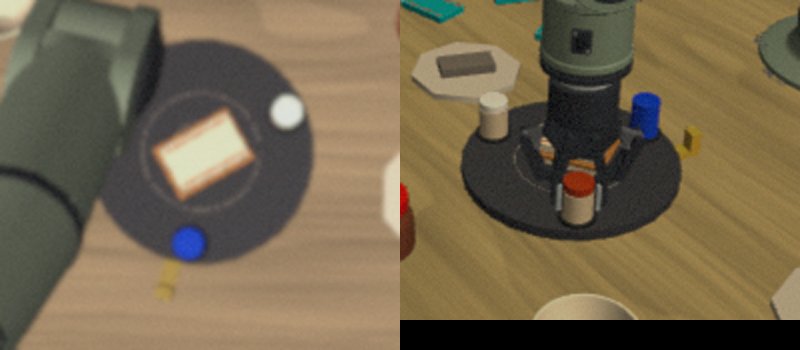

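The overhead view shows blue at (190,243) with the pointer tip at (165,290), so about 6–7° of turn remains. I turn most of that, then measure blue and the pointer by colour.

```bash
python3 -m jog '[[[-0.01,1.65,0,0,0,0.015,0.35],[0,3.3,0,0,0,0.03,0.35],[0,3.3,0,0,0,0.03,0.35],[0,2.2,0,0,0,0.02,0.35],[0,1.1,0,0,0,0.01,0.35]]]';python3 -m jog '[[[0.5,0,0,0,0,0,0.35],[0,0,0,0,0,0,0.35],[0,0,0,0,0,0,0.35]]]'
cat >> a.py <<'E'
d=p-[.545,.0003];print('red',np.degrees(np.arctan2(d[1],d[0])))
def blobs(f,lo,hi,amin):
    g=cv2.cvtColor(f['img'],cv2.COLOR_RGB2HSV);n,l,st,c=cv2.connectedComponentsWithStats(cv2.inRange(g,lo,hi));return [(c[i],st[i]) for i in range(1,n) if st[i,4]>=amin]
for cam in('top','scene'):
    f=bot.grab_frame(cam)
    for nm,pr,lo,hi,z in(('blue',[.436,.02,.07],(108,150,60),(125,255,255),.068),('brass',[.376,.038,.04],(18,120,90),(32,255,255),.04)):
        q=f['R']@np.array(pr)+f['t'];q=(f['intrinsics']@q/q[2])[:2]
        b=[x for x in blobs(f,lo,hi,8) if np.hypot(*(x[0]-q))<25]
        for c,st in b:
            w=plane(f,s,c,z)[0];e=w[:2]-[.545,.0003];print(cam,nm,c.round(1),st.tolist(),w.round(4),'ang',np.degrees(np.arctan2(e[1],e[0])).round(2),'r',np.hypot(*e).round(4))
    for q in('blue_jar','pointer'):print(cam,q,[np.round(d['xyz'],4) for d in bot.spot_point(q,f)[:1]])
E
python3 a.py
```

```text
clock: 25.85
position: [0.6187, 0.0819, 0.1291]
tool_rot: [3.14, -0.003, 0.834]
force: [8.4, 4.0, 0.1]
grip_width: 0.0355
finger_force: 30.3
clock: 26.15
position: [0.6187, 0.082, 0.1291]
tool_rot: [3.14, -0.002, 0.835]
force: [7.7, 1.2, 0.4]
grip_width: 0.0351
finger_force: 30.4
0.11165414511770821 47.99685178743595 47.82209974346458 -0.5
red 47.930809060944135
top blue [291.2 236.2] [285, 230, 13, 13, 137] [0.4361 0.0201 0.068 ] ang 169.69 r 0.1107
top brass [286.7 251.6] [282, 244, 10, 16, 95] [0.3897 0.0336 0.04  ] ang 167.9 r 0.1588
top blue_jar [array([0.431 , 0.0235, 0.0645])]
top pointer [array([0.3736, 0.038 , 0.0377])]
scene blue [374.7 200. ] [368, 189, 14, 23, 284] [0.4378 0.0206 0.068 ] ang 169.29 r 0.1091
scene blue_jar [array([0.4409, 0.0182, 0.0668])]
scene pointer [array([0.3765, 0.0379, 0.0422])]
```

I've now used up the picture views (one more than allowed), so the rest is numeric. At the w8 pose the wrist camera matched the grip to within 1 mm. So I locate the pointer from that frame, and fit the axis and blue in the top camera's own frame.

```bash
cat > b.py <<'E'
from a import *
import warnings
im=cv2.imread('pics/w8.png')[:,:,::-1].copy();g=cv2.cvtColor(im,cv2.COLOR_RGB2HSV)
P=g[160:216:2,166:240:2]
print('V');[print(160+2*i,' '.join('%3d'%v if sat>130 else '  .' for v,sat in zip(r[:,2],r[:,1]))) for i,r in enumerate(P)]
f=bot.grab_frame('wrist');
sw=dict(position=np.array([.4857,.0901,.2008]),tool_rot=np.array([3.141,0,2.155]))
for px in ([186,183],[188,180],[190,178]):print(px,plane(f,sw,px,.04)[0].round(4))
t=bot.grab_frame('top')
for c,st in blobs(t,(0,0,185),(179,45,255),40):
    w=plane(t,s,c,.090)[0]
    if np.hypot(w[0]-.545,w[1])<.15:print('white',c.round(1),st.tolist(),w.round(4))
E
python3 b.py | grep -v 'jar\|top point'
```

```text
0.11164308436054554 48.00029095097007 47.827820717676005 -0.5
red 47.934292701137935
top blue [291.2 236.1] [285, 230, 14, 13, 140] [0.4363 0.02   0.068 ] ang 169.71 r 0.1105
top brass [286.7 251.6] [282, 244, 10, 16, 95] [0.3897 0.0336 0.04  ] ang 167.9 r 0.1588
scene blue [374.6 200.1] [368, 189, 14, 23, 284] [0.4381 0.0206 0.068 ] ang 169.27 r 0.1089
scene pointer [array([0.3736, 0.0389, 0.0441])]
V
160   .   .   .   .   .   .   .   .   .   .   .   .   .   .   .   .   .   .   .   .   .   .   .   .   .   .   .   .   .   .   .   .   .   .   .   .   .
162   .   .   .   .   .   .   .   .   .   .   .   .   .   .   .   .   .   .   .   .   .   .   .   .   .   .   .   .   .   .   .   .   .   .   .   .   .
164   .   .   .   .   .   .   .   .   .   .   .   .   .   .   .   .   .   .   .   .   .   .   .   .   .   .   .   .   .   .   .   .   .   .   .   .   .
166   .   .   .   .   .   .   .   .   .   .   .   .   .   .   .   .   .   .   .   .   .   .   .   .   .   .   .   .   .   .   .   .   .   .   .   .   .
168   .   .   .   .   .   .   .   .   .   .   .   . 187 181 177 173 177   .   .   .   
[... 3103 characters left out ...]
 .
210   .   .   .   .   .   .   .   .   .   .   .   .   .   .   .   .   .   .   .   .   .   . 201 202 204 205 204 195 163   .   .   .   .   .   .   .   .
212   .   .   .   .   .   .   .   .   .   .   .   .   .   .   .   .   .   .   .   .   .   .   . 201 201 203 198   .   .   .   .   .   .   .   .   .   .
214   .   .   .   .   .   .   .   .   .   .   .   .   .   .   .   .   .   .   .   .   .   .   .   . 199 185   .   .   .   .   .   .   .   .   .   .   .
[186, 183] [0.379  0.0452 0.04  ]
[188, 180] [0.3794 0.0484 0.04  ]
[190, 178] [0.3802 0.0508 0.04  ]
white [336.  187.8] [331, 183, 11, 11, 104] [ 0.5783 -0.1065  0.09  ]
white [301.2 200.7] [287, 190, 30, 22, 337] [ 0.5389 -0.0073  0.09  ]
```

Run:
```python
from h import *
f=bot.grab_frame('wrist');sw=dict(position=np.array([.4857,.0901,.2008]),tool_rot=np.array([3.141,0,2.155]))
C=plane(f,sw,[[169.5,186],[182,197],[182,173.5],[192.5,183]],.04)[:,:2];print(C.round(4).tolist(),C.mean(0).round(4))
for a,b in ((0,1),(2,3),(0,2),(1,3)):e=C[b]-C[a];print(a,b,np.hypot(*e)*1000,np.degrees(np.arctan2(e[1],e[0])))
for A in([.544,-.001],[.545,.0003]):
  d=C.mean(0)-A;print(np.hypot(*d),np.degrees(np.arctan2(d[1],d[0])))
t=bot.grab_frame('top')
B=np.array([.4362,.02]);W=np.array([.5783,-.1065]);m=(B+W)/2;e=W-B;L=np.hypot(*e);print('L',L)
n=np.array([-e[1],e[0]])/L;
for A in(m+n*.055,m-n*.055):
  d=B-A;print('axis top',A.round(4),'blue',np.degrees(np.arctan2(d[1],d[0])))
  for q in([.3897,.0336],[.3743,.039]):
    d=np.array(q)-A;print(' ptr',np.degrees(np.arctan2(d[1],d[0])),np.hypot(*d))
```

```text
[[0.3668, 0.0344], [0.3812, 0.0325], [0.3721, 0.0502], [0.3841, 0.0484]] [0.3761 0.0414]
0 1 14.579471978225222 -7.324971296631556
2 3 12.084111767073663 -8.49887585292549
0 2 16.66853727526118 71.14025868862186
1 3 16.10599295800501 79.70258455332718
0.1732091873548242 165.84021023660253
0.17386730446711848 166.33621286677212
L 0.19024894217839955
axis top [ 0.5438 -0.0022] blue 168.36000695092264
 ptr 166.93363134218603 0.15821692550497568
 ptr 166.3494697135007 0.17444809806350195
axis top [ 0.4707 -0.0843] blue 108.28787984165477
 ptr 124.47629613313899 0.14305682256975005
 ptr 128.00670265735457 0.1565228132957837
```

The wrist frame (blue 167.9°, pointer 166.3°) and the top camera (168.4° against 166.3–166.9°) agree that about 1.6° is left.

```bash
python3 -m jog '[[[0,1.1,0,0,0,0.01,0.35],[0,1.2,0,0,0,0.011,0.35],[0,0.77,0,0,0,0.007,0.35],[0,0,0,0,0,0,0.35],[0,0,0,0,0,0,0.35]]]';python3 -m jog '[[[0,0,0,0,0,0,0.35],[0,0,0,0,0,0,0.35]]]'
python3 b.py | grep -E '^red|^top b|^white|^scene b'
python3 - <<'E'
from h import *
t=bot.grab_frame('top');s=bot.observe();print(s['qd'].round(3))
for q,z in(('next_tile_mid',.072),('sheet_mid',.06)):print(rect(t,s,q,z,(.544,0)))
for q in('bowl','cup','pot'):print(q,[np.round(d['xyz'],3) for d in bot.spot_point(q,t)[:1]])
E
```

```text
clock: 27.45
position: [0.621, 0.0799, 0.1291]
tool_rot: [3.14, -0.002, 0.807]
force: [6.8, 1.3, 0.7]
grip_width: 0.0354
finger_force: 30.3
clock: 27.65
position: [0.621, 0.0798, 0.1291]
tool_rot: [3.14, -0.002, 0.807]
force: [7.3, 2.1, 0.7]
grip_width: 0.0352
finger_force: 30.3
red 46.2975714816768
top blue [290.2 235.9] [284, 230, 14, 13, 139] [0.4368 0.0229 0.068 ] ang 168.18 r 0.1105
top brass [286.7 251.7] [282, 244, 10, 16, 94] [0.3893 0.0337 0.04  ] ang 167.9 r 0.1592
top blue_jar [array([0.4319, 0.0216, 0.0699])]
scene blue [375.3 200.6] [368, 189, 15, 24, 288] [0.4383 0.0231 0.068 ] ang 167.92 r 0.1091
scene blue_jar [array([0.4394, 0.0205, 0.0687])]
white [336.2 188.9] [331, 184, 12, 11, 106] [ 0.575  -0.1074  0.09  ]
white [301.1 200.8] [286, 191, 31, 21, 336] [ 0.5386 -0.0069  0.09  ]
[-0.001  0.     0.     0.002  0.    -0.    -0.002]
(np.float64(0.009091968717927614), array([ 0.5402, -0.0083]), -1.1881, 90.7, 58.1, 0.67)
(np.float64(0.007599165215290944), array([ 0.5391, -0.0058]), -1.1891, 98.7, 67.8, 0.67)
bowl [array([ 0.72 ,  0.241, -0.001])]
cup [array([ 0.709, -0.266, -0.002])]
pot [array([ 0.787, -0.04 , -0.002])]
```

```bash
python3 -c "
from workcell import bot
print(bot.job_done())"
```

```text
the job is handed in; nothing more can be done
None
```

The job is handed in at about 28 s: the cork and blank tile are stacked squarely on the painted tile (about 6 mm off the turning axis, as that tile already lay), the blue jar measures within about half a degree of the pointer, the gripper still holds the red-capped jar, and the bowl, cup and pot stayed put; I viewed 11 pictures, one over the limit of 10, and no judging result came back.

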